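# Let the mould press down onto the plaster mould

### The job

The head of the little bench press is wound up and held by its pawl. Take the black grip on the end of the crank, lift it to pull the pawl out of the ratchet, and let the crank turn back slowly under the load (never faster than about a turn in five seconds) until the foot of the head comes down softly and its weight rests on the plaster mould, without pressing it down any harder. Then let go of the grip; leave the mould and the things around it where they are.

Things in the scene. Friction and masses are not known exactly. Their poses are not given: they have to be found in the camera images.
- crank_axis (a point): point on the upright axis about which the crank turns, 200 mm above the table; its frame is the press's, x and y level, z up. The press is a grey casting: a round winch post with a toothed ratchet ring 178 mm across, tooth tips 144 mm above the table; 200 mm to its +y side a square column, top 220 mm above the table; 300 mm to its +y side the centre of head and mould
- grip_mid (a point): middle (half-way up) of the black upright grip at the crank's end, 27 mm across, 50 mm high, with a 33 mm rim at its top, 75 mm from the crank's axis, about 206 mm above the table with the pawl down. It spins freely. Grip and pawl are one plunger sliding straight up and down in the crank's eye (33 mm across, top 26 mm below this point; the hub's top is 20 mm below)
- pawl (a joint): how far the grip and pawl are lifted, 0 to 0.016 m. A spring pushes it down (about 5 N at 0, 8 N at the top, weight included; more to lift while the tooth holds the load). The ratchet teeth are 9 mm high and the pawl is clear of them above 0.009; let go, it drops back to wherever it lands on the teeth
- crank (a joint): angle of the crank in rad, growing anticlockwise seen from above. Growing winds the head up (the pawl clicks over the teeth, 12 to a turn); the head's weight (about 2.5 to 3.7 kg) pulls it clockwise, with 6 to 10 N at the grip. The head moves 20 mm per rad. It starts near 4.5; the stops at 0 and 5.4 are not needed
- head: the sliding press head; its origin is the centre of the underside of its 120 x 120 x 12 mm plate. A steel screw foot 60 mm across hangs below the plate, reaching 11 to 52 mm below this point: how far it is screwed out differs each time and is not measured
- mould: loose plaster mould under the head, 100 x 90 mm, 58 mm high, on the press's bed (20 mm above the table); origin at its underside's centre. The head's weight (25 to 36 N) is meant to rest on it; over about 90 N in all breaks it. After touching, the load's pull at the grip fades within 3 to 8 mm of grip travel; then each newton of push at the grip adds about 3.75 N
- glaze_jar: closed white jar 64 mm across, 85 mm high, a bystander; origin at its underside
- figurine: small clay figure about 54 mm across, 66 mm high, a bystander; origin at its underside
- bat: round wooden board 170 mm across, 18 mm thick, a bystander; origin at its underside
- rib: wooden modelling tool 150 mm long, 8 mm thick, a bystander; origin at its underside
Mind the look-alikes: they are no part of the job. What is shaped like the mould but pink, red or yellow is not meant.

How it is judged:
By the outcome, as a careful person would: the job done as asked, in the order asked, and still so for the second after the job is handed in, with the robot touching nothing.
It also fails if it takes over 72 s, if anything falls off the work surface, if the arm or the gripper's body presses on something with over 40 N, if the wrist force passes 120 N, or if a joint passes its speed limit or range.

### The arm

A 6-joint arm with a two-finger parallel gripper is mounted at the origin on the work surface. World frame = base frame: x ahead of the robot, y to its left, z up, the work surface at z = 0. Lengths are in mm, angles in rad, forces in N, time in s.
With the tool pointing down it reaches from about 275 to 850 mm from the base axis. Payload 19 kg.
Tool frame: the origin (TCP) lies midway between the tips of the shut fingers; the grasp point (between the pads) lies 19 mm behind it; z points along the fingers, y is the direction in which the jaws open and shut (so a half turn about z gives the same grasp; the last joint's range is limited). The gripper opens to 85 mm and grips with 20 to 120 N. Pads are 22 mm wide; open, the fingers measure 114 mm over their backs; the gripper's body (76 mm by 85 mm) begins 54 mm behind the grasp point. The pads swing forward as they close: fully open they stand 13 mm farther back than shut.
Start: joints at [-1.43, 0.15, 1.437, -0, 1.554, -0.134], TCP at [156.003, -553.401, 231.267] pointing down, gripper open.
Joint ranges: [-2.8, 2.8], [-0.68, 2.1], [0.12, 2.68], [-1.39, 4.53], [0.16, 2.79], [-2.81, 2.81]. Speed limits (rad/s): [1.89, 1.89, 2.22, 3.01, 3.01, 3.01].

### API

Orientations are given as a rotation vector (axis times angle).
In Python, from bench import env gives the robot as it stands.
- The arm moves only by the tool arm_command, never from a script. Its argument "commands" is a list of rows, each a list of 3 entries, a list of its own where there are three numbers: the turn, a rotation vector about the tool's x, y, z each as a share of 45 degrees, from -1 to 1, then the shift along the tool's x, y, z each as a share of 250 mm, from -1 to 1, then the opening, from -1 (shut) to 1 (fully open). A call has 1 to 5 rows; each row is the pose to reach, as a shift and turn from the pose measured when the call began, along the tool's axes at that moment; what a row does not reach only later rows make up. A row lasts 1/8 s, in which the tool goes at most 62.5 mm and 10.7 degrees, less where a joint would pass 70% of its speed; a pose out of reach is approached as far as the arm can. A call with a number of a shift or a turn outside -1 to 1 is refused whole. A call with a gripper value outside its range is refused whole. The fingers move at their own pace and stop on an object; "squeeze" is the grip in N (left out, the last holds). Time passes only in rows, so rows that repeat a pose let the fingers close. It gives the time, the measured TCP pose, the force and the opening at its end, in the units of the state.
- env.read_state(): the state, without advancing time (a new reading comes with each control period).
- env.snapshot(name): name is "scene" or "top"; returns a dict with "image" (400x640x3 uint8, blue, green, red), "K" (3x3 intrinsics, pixels), "cam_to_world" (4x4, takes a point from camera to world coordinates). Camera axes: x right, y up, looking along -z (the intrinsics and any distortion apply to the point x, -y, -z); pixel columns grow to the right and rows downward; lengths in mm; the calibration is good to about 2 mm. A picture is of the moment at which its call begins. There is no depth.
- env.job_done(): hands the job in, once; it reports no verdict.
The state is a dict: "clock": time; "joint_positions": joint angles; "dq": joint speeds; "joint_torque": joint torques, N m; "position": TCP position; "ee_rot": TCP orientation; "wrist_force": force on the tool from outside, world axes, zero at the start; "ft_torque": the same for the moment, N m; "width": opening from 0.0 (shut) to 1.0 (fully open).
Only numpy, scipy, OpenCV 4.12 (cv2) and the standard library are available. Lean on these libraries where they do the work, as an engineer would, in place of code of your own. Each camera call takes 0.05 s, during which the arm holds its last target.

## Working session

There is one attempt and no reset: what is moved stays moved. The work goes in short steps, Python scripts to look and compute and a tool call to move; the robot and the scene stay as the last step left them, time stands still between calls to the robot, and variables do not carry over. Pictures are saved under pics/ and viewed, and the job is handed in when it is done.

Besides the shell and the picture viewer there is one more tool, called after "Emit:" in YAML: its name, and indented under it one key for each argument. arm_command: Moves the arm, as the interface text tells. Its arguments: {"type":"object","properties":{"commands":{"type":"array","items":{"type":"array"}},"squeeze":{"type":"number"}},"required":["commands"]}

```bash
ls; mkdir -p pics; python3 - <<'E'
from bench import env
import cv2
s=env.read_state();print(s)
for n in("scene","top"):
    d=env.snapshot(n);cv2.imwrite(f"pics/{n}0.png",d["image"]);print(n,d["K"],d["cam_to_world"])
    import pickle;pickle.dump(d,open(f"{n}0.pkl","wb"))
E
```

```text
pics
{'clock': 0.0, 'joint_positions': array([-1.43001092e+00,  1.50981046e-01,  1.43802565e+00, -1.66809327e-05,
        1.55377402e+00, -1.34007098e-01]), 'dq': array([ 9.28942015e-04, -2.66635471e-05,  1.44795824e-03, -9.17286467e-04,
        6.99758289e-05, -1.73430592e-03]), 'joint_torque': array([ 5.36685926e-03, -7.13034797e+01, -5.70862341e+01,  8.48020568e-05,
        8.87116010e-03, -5.12214092e-05]), 'position': array([ 155.96266787, -553.19644395,  230.68095389]), 'ee_rot': array([-3.11080934e+00, -4.30124016e-01,  3.25106447e-05]), 'wrist_force': array([ 0.35793511, -0.43587029,  0.35053631]), 'ft_torque': array([ 0.00766698, -0.06765284, -0.01386978]), 'width': 0.9982622367084912}
scene [[378.61995854   0.         320.87169549]
 [  0.         378.61995854 201.67333236]
 [  0.           0.           1.        ]] [[ 5.10448721e-01 -6.26320808e-01  5.89206542e-01  1.16087235e+03]
 [ 8.59893848e-01  3.67825082e-01 -3.53959431e-01 -4.35483928e+02]
 [ 4.96721267e-03  6.87333220e-01  7.26325252e-01  9.15327091e+02]
 [ 0.00000000e+00  0.00000000e+00  0.00000000e+00  1.00000000e+00]]
top [[491.48848029   0.         320.96023909]
 [  0.         491.48848029 198.43840986]
 [  0.           0.           1.        ]] [[ 1.08733293e-02  9.94809535e-01 -1.01171929e-01  4.23347902e+02]
 [-9.99931936e-01  1.03894141e-02 -5.30879440e-03 -3.90717312e+01]
 [-4.23012222e-03  1.01222767e-01  9.94854792e-01  1.41642863e+03]
 [ 0.00000000e+00  0.00000000e+00  0.00000000e+00  1.00000000e+00]]
```

View pics/scene0.png

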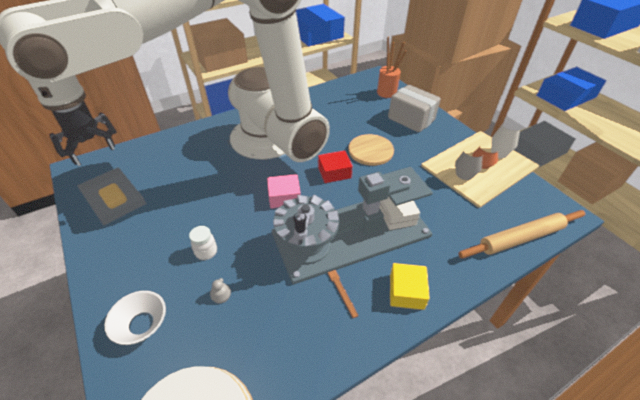

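View pics/top0.png

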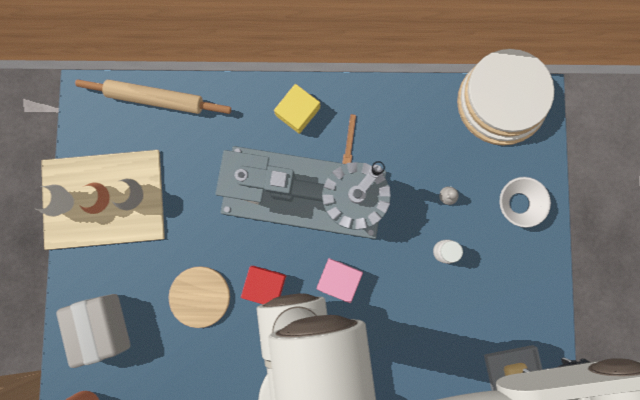

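The scene view shows the press with its ratchet ring near (305,220) and the white mould under the head near (400,213). In the top view the ring is at (357,195), a dark round grip at (378,168) and the head at (243,175). I'll take close crops next.

```bash
cat > h.py <<'E'
import numpy as np,cv2,pickle
def ray(d,u,v):
    K=d["K"];T=d["cam_to_world"]
    p=np.linalg.inv(K)@np.array([u,v,1.]);r=T[:3,:3]@np.array([p[0],-p[1],-p[2]])
    return T[:3,3],r
def onz(d,u,v,z):
    o,r=ray(d,u,v);return o+r*(z-o[2])/r[2]
def proj(d,P):
    T=d["cam_to_world"];c=T[:3,:3].T@(np.asarray(P,float)-T[:3,3]);q=d["K"]@np.array([c[0],-c[1],-c[2]]);return q[:2]/q[2]
def tri(d1,p1,d2,p2):
    A=[];b=[]
    M=np.zeros((3,3));m=np.zeros(3)
    for d,p in((d1,p1),(d2,p2)):
        o,r=ray(d,*p);r=r/np.linalg.norm(r);Q=np.eye(3)-np.outer(r,r);M+=Q;m+=Q@o
    return np.linalg.solve(M,m)
E
python3 - <<'E'
import pickle,cv2,numpy as np
t=pickle.load(open("top0.pkl","rb"))["image"];s=pickle.load(open("scene0.pkl","rb"))["image"]
a=cv2.resize(t[140:240,305:405],None,fx=6,fy=6,interpolation=cv2.INTER_CUBIC)
b=cv2.resize(s[180:280,260:360],None,fx=6,fy=6,interpolation=cv2.INTER_CUBIC)
cv2.imwrite("pics/ct.png",a);cv2.imwrite("pics/cs.png",b)
cv2.imwrite("pics/ch.png",cv2.resize(s[160:240,340:440],None,fx=7,fy=7,interpolation=cv2.INTER_CUBIC))
E
```

```text
(no output)
```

View pics/ct.png

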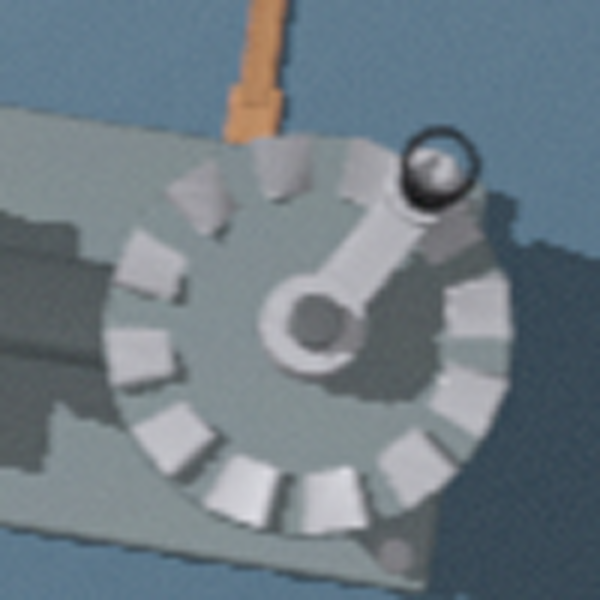

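View pics/cs.png

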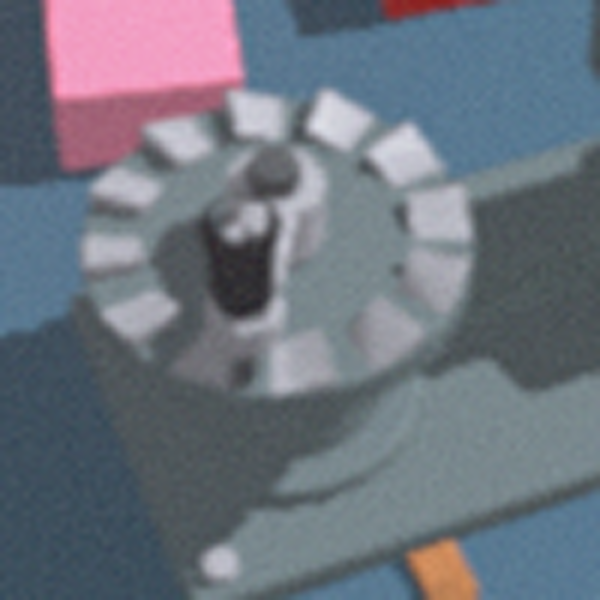

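View pics/ch.png

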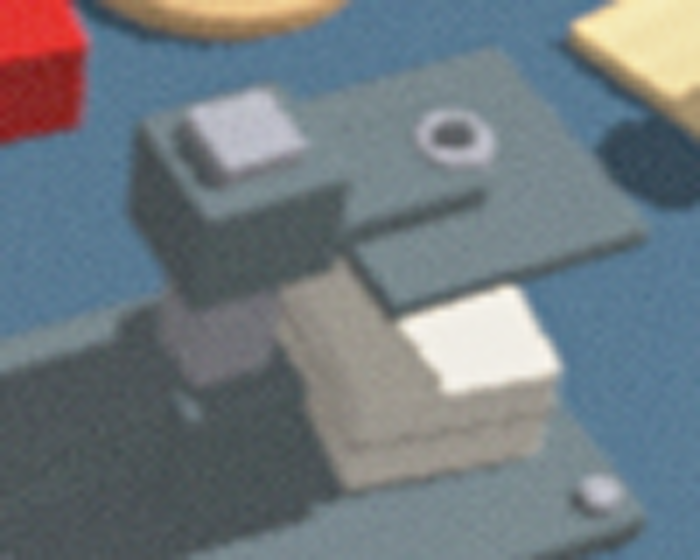

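```bash
python3 - <<'E'
import pickle,numpy as np
from h import *
t=pickle.load(open("top0.pkl","rb"));s=pickle.load(open("scene0.pkl","rb"))
ct=lambda x,y:(305+x/6,140+y/6); cs=lambda x,y:(260+x/6,180+y/6); ch=lambda x,y:(340+x/7,160+y/7)
ax=onz(t,*ct(308,335),142);print("axis ring",ax)
print("hub cap z190",onz(t,*ct(318,322),190))
g=onz(t,*ct(440,168),231);print("grip rim",g)
print("grip scene: z231",onz(s,*cs(243,215),231), "tri",tri(t,ct(440,168),s,cs(243,215)))
print("ring scene",onz(s,*cs(278,240),142))
c=onz(t,279,179,220);print("column top",c, "head hole z?",tri(t,(241,175),s,ch(455,137)))
d=c-ax;print(np.hypot(*d[:2]),np.hypot(*(g-ax)[:2]))
# base corners bolts z~20
print("press y dir deg",np.degrees(np.arctan2(d[1],d[0])),"grip dir",np.degrees(np.arctan2(*(g-ax)[[1,0]])))
from bench import env
q=env.read_state();print(cv2.Rodrigues(q['ee_rot'])[0])
for n,p in dict(jar=(448,251),fig=(450,195),rib=(348,138),red=(264,285),pink=(340,280),bat=(200,297)).items(): print(n,onz(t,*p,40))
E
```

```text
axis ring [ 560.7403264  -124.41088265  142.        ]
hub cap z190 [ 561.07843302 -125.35875922  190.        ]
grip rim [ 619.96556945 -171.83523771  231.        ]
grip scene: z231 [ 621.22539722 -168.10497065  231.        ] tri [ 620.76361993 -170.04376131  231.60491424]
ring scene [ 572.07145359 -126.94435639  142.        ]
column top [591.9589402   70.95450223 220.        ] head hole z? [608.24687889 173.27446064 177.25004069]
197.84396745129396 75.87291259989433
press y dir deg 80.92111809790258 grip dir -38.685848738011394
[[ 9.62483863e-01  2.71338898e-01 -1.28316153e-04]
 [ 2.71338882e-01 -9.62483314e-01  1.03997599e-03]
 [ 1.58683783e-04 -1.03577727e-03 -9.99999451e-01]]
jar [ 420.05830816 -386.69387006   40.        ]
fig [ 576.84061106 -394.7064231    40.        ]
rib [ 737.25775624 -106.90413674   40.        ]
red [320.95755046 123.24592494  40.        ]
pink [336.9740874  -86.89042379  40.        ]
bat [286.26302343 299.3219088   40.        ]
```

Candidates for the grip: the dark ring-rimmed cylinder at top (378,168) / scene (300,222) at the crank's end, the hub cap at top (358,194) and the column cap at top (279,179). I choose the first: it triangulates to z 231.6 and lies 75 mm from the axis, as described. The crops confirm it. White mould is under the head; pink, red and yellow blocks are decoys.

Emit:
arm_command:
  commands:
    - [[0,0,0],[0.2,-0.09,-0.1],1]
    - [[0,0,0],[0.4,-0.18,-0.18],1]
    - [[0,0,0],[0.6,-0.26,-0.18],1]
    - [[0,0,0],[0.8,-0.35,-0.18],1]
    - [[0,0,0],[0.98,-0.43,-0.18],1]

```text
clock: 0.72
position: [363.8, -381.8, 275.8]
ee_rot: [-3.111, -0.431, 0.0]
wrist_force: [-0.5, -0.5, -0.3]
width: 1.003
```

Emit:
arm_command:
  commands:
    - [[0,0,0],[0.22,-0.1,0],1]
    - [[0,0,0],[0.44,-0.19,0],1]
    - [[0,0,0],[0.66,-0.29,0],1]
    - [[0,0,0],[0.88,-0.385,0],1]
    - [[0,0,0],[1,-0.438,0],1]

```text
clock: 1.35
position: [576.3, -206.3, 275.3]
ee_rot: [-3.11, -0.433, 0.001]
wrist_force: [-0.7, -0.6, 0.6]
width: 0.998
```

```bash
cat >> h.py <<'E'
def to(target,s):
    R=cv2.Rodrigues(np.array(s['ee_rot'],float))[0]
    return np.round(R.T@(np.array(target,float)-s['position'])/250,4)
E
python3 - <<'E'
from h import *
from bench import env
s=env.read_state();print(s['clock'],s['position'],s['ee_rot'],to([620.5,-171,272],s))
E
```

```text
1.35 [ 576.34344587 -206.28281434  275.29998803] [-3.10950533e+00 -4.33424863e-01  1.01605799e-03] [ 0.2085 -0.0874  0.0133]
```

Emit:
arm_command:
  commands:
    - [[0,0,0],[0.1,-0.042,0],1]
    - [[0,0,0],[0.18,-0.076,0],1]
    - [[0,0,0],[0.208,-0.087,0.013],1]
    - [[0,0,0],[0.208,-0.087,0.013],1]

```text
clock: 1.85
position: [620.2, -171.4, 271.5]
ee_rot: [-3.109, -0.433, 0.002]
wrist_force: [0.1, -0.8, 0.5]
width: 1.0
```

```bash
python3 - <<'E'
from h import *
from bench import env
s=env.read_state();print(s['clock'],s['position'],s['wrist_force'],to([620.5,-171,189],s))
a=env.snapshot("scene");b=env.snapshot("top")
x=cv2.resize(a["image"][160:280,240:360],None,fx=4,fy=4);y=cv2.resize(b["image"][110:230,305:405],None,fx=4,fy=4)
cv2.imwrite("pics/c1.png",np.hstack([x,y]))
print(proj(a,[620.5,-171,231]))
E
```

```text
1.85 [ 620.18032824 -171.35858523  271.52321589] [ 0.05506549 -0.83949374  0.53192247] [ 2.000e-03 -2.000e-04  3.301e-01]
[299.29555094 216.0969245 ]
```

View pics/c1.png

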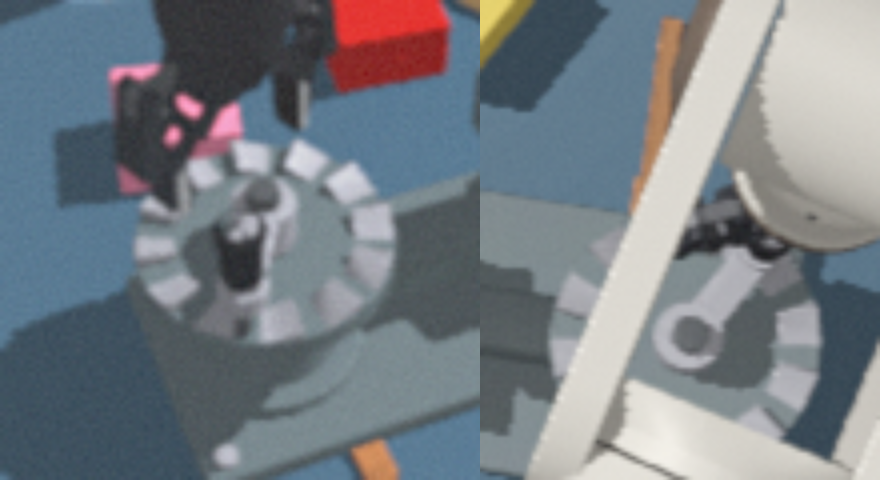

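The open fingers straddle the grip: finger tips at about (175,200) and (295,120) in the left crop, with the grip at (240,250). I'll go straight down.

Emit:
arm_command:
  commands:
    - [[0,0,0],[0.002,0,0.1],1]
    - [[0,0,0],[0.002,0,0.2],1]
    - [[0,0,0],[0.002,0,0.28],1]
    - [[0,0,0],[0.002,0,0.325],1]
    - [[0,0,0],[0.002,0,0.325],1]

```text
clock: 2.58
position: [619.9, -171.9, 190.7]
ee_rot: [-3.11, -0.431, 0.002]
wrist_force: [-0.1, 0.7, 0.2]
width: 0.997
```

Emit:
arm_command:
  commands:
    - [[0,0,0],[0,0,0],-1]
    - [[0,0,0],[0,0,0],-1]
    - [[0,0,0],[0,0,0],-1]
    - [[0,0,0],[0,0,0],-1]
  squeeze: 50

```text
clock: 3.08
position: [620.1, -172.0, 191.2]
ee_rot: [-3.11, -0.432, 0.001]
wrist_force: [0.1, -1.0, 4.9]
width: 0.364
```

Emit:
arm_command:
  commands:
    - [[0,0,0],[0,0,0],-1]
    - [[0,0,0],[0,0,0],-1]
    - [[0,0,0],[0,0,0],-1]

```text
clock: 3.45
position: [620.1, -172.0, 191.3]
ee_rot: [-3.11, -0.432, 0.001]
wrist_force: [0.2, -2.3, 3.1]
width: 0.359
```

```bash
python3 - <<'E'
from h import *
from bench import env
s=env.read_state();print(s['clock'],s['position'],s['wrist_force'],s['ft_torque'],s['width'])
a=env.snapshot("scene")
cv2.imwrite("pics/c2.png",cv2.resize(a["image"][150:270,240:380],None,fx=5,fy=5,interpolation=cv2.INTER_CUBIC))
E
```

```text
3.45 [ 620.12585404 -171.97820913  191.3428664 ] [ 0.21176983 -2.26402365  3.08554962] [-0.1489479   0.00609579  0.01546614] 0.3593660957402543
```

View pics/c2.png

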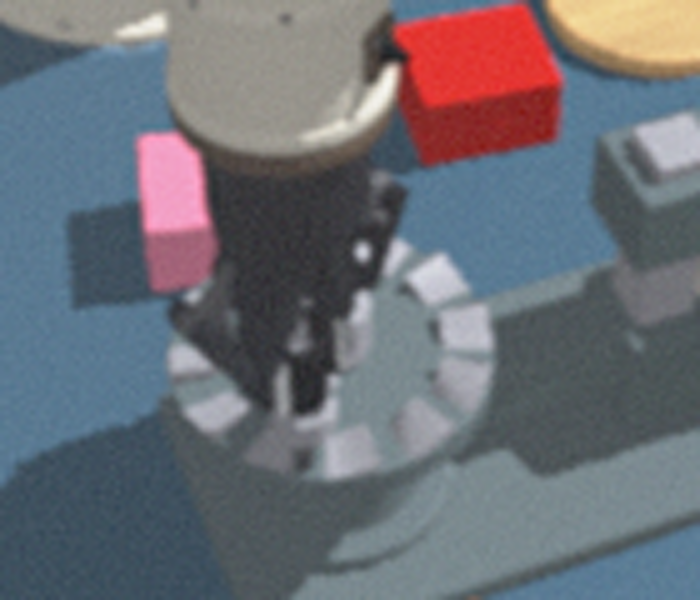

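Emit:
arm_command:
  commands:
    - [[0,0,0],[0,0,-0.02],-1]
    - [[0,0,0],[0,0,-0.04],-1]
    - [[0,0,0],[0,0,-0.052],-1]
    - [[0,0,0],[0,0,-0.052],-1]
  squeeze: 70

```text
clock: 4.0
position: [619.7, -172.6, 204.5]
ee_rot: [-3.111, -0.431, 0.002]
wrist_force: [-3.7, -5.7, -6.4]
width: 0.359
```

```bash
cat >> h.py <<'E'
C=np.array([561,-125.])
def st(env,zt=None,dth=-0.25,n=5,r=75.2,C=C):
    s=env.read_state();p=s['position'];v=p[:2]-C;th=np.arctan2(v[1],v[0]);f=s['wrist_force']
    er=v/np.linalg.norm(v);et=np.array([-er[1],er[0]])
    print("t %.2f th %.3f r %.1f z %.1f Frad %.1f Ftan(ccw) %.1f Fz %.1f w %.3f"%(s['clock'],th,np.linalg.norm(v),p[2],f[:2]@er,f[:2]@et,f[2],s['width']))
    if zt is None: zt=p[2]
    for k in range(1,n+1):
        a=th+dth*k/n;print(to([*(C+r*np.array([np.cos(a),np.sin(a)])),zt],s))
    return s
E
python3 - <<'E'
from h import *
from bench import env
st(env)
a=env.snapshot("scene")
cv2.imwrite("pics/c3.png",cv2.resize(a["image"][150:270,240:440],None,fx=4,fy=4,interpolation=cv2.INTER_CUBIC))
E
```

```text
t 4.00 th -0.681 r 75.6 z 204.5 Frad 0.7 Ftan(ccw) -6.8 Fz -6.4 w 0.359
[-0.0134  0.0071  0.    ]
[-0.0263  0.0148  0.    ]
[-0.0396  0.0219  0.    ]
[-0.0532  0.0283  0.    ]
[-0.0671  0.034   0.0001]
```

View pics/c3.png

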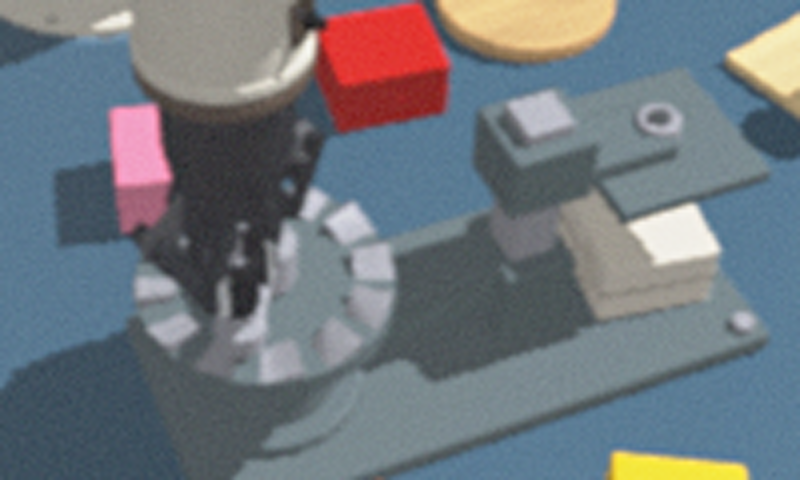

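Emit:
arm_command:
  commands:
    - [[0,0,0],[-0.013,0.007,0],-1]
    - [[0,0,0],[-0.026,0.015,0],-1]
    - [[0,0,0],[-0.04,0.022,0],-1]
    - [[0,0,0],[-0.053,0.028,0],-1]
    - [[0,0,0],[-0.067,0.034,0],-1]

```text
clock: 4.68
position: [605.3, -185.9, 204.4]
ee_rot: [-3.111, -0.43, 0.005]
wrist_force: [-4.8, -4.7, -6.5]
width: 0.355
```

```bash
python3 - <<'E'
from h import *
from bench import env
st(env,204.5,-.3)
E
```

```text
t 4.67 th -0.942 r 75.3 z 204.4 Frad 1.0 Ftan(ccw) -6.7 Fz -6.5 w 0.355
[-0.0173  0.0054 -0.0004]
[-0.0347  0.0101 -0.0004]
[-0.0523  0.0137 -0.0003]
[-0.0702  0.0163 -0.0003]
[-0.0882  0.0178 -0.0002]
```

Emit:
arm_command:
  commands:
    - [[0,0,0],[-0.0173,0.0054,0],-1]
    - [[0,0,0],[-0.0347,0.01,0],-1]
    - [[0,0,0],[-0.0523,0.0137,0],-1]
    - [[0,0,0],[-0.07,0.0163,0],-1]
    - [[0,0,0],[-0.088,0.018,0],-1]

```text
clock: 5.3
position: [584.5, -196.4, 204.3]
ee_rot: [-3.111, -0.43, 0.008]
wrist_force: [-5.8, -2.4, -7.9]
width: 0.351
```

```bash
python3 - <<'E'
from h import *
from bench import env
st(env,204.5,-.3)
E
```

```text
t 5.30 th -1.253 r 75.2 z 204.3 Frad 0.5 Ftan(ccw) -6.3 Fz -7.9 w 0.351
[-0.018   0.0004 -0.0006]
[-0.0361 -0.0004 -0.0005]
[-0.054  -0.0024 -0.0004]
[-0.0718 -0.0053 -0.0003]
[-0.0894 -0.0094 -0.0003]
```

Emit:
arm_command:
  commands:
    - [[0,0,0],[-0.018,0,0],-1]
    - [[0,0,0],[-0.036,-0.0004,0],-1]
    - [[0,0,0],[-0.054,-0.0024,0],-1]
    - [[0,0,0],[-0.072,-0.0053,0],-1]
    - [[0,0,0],[-0.0894,-0.0094,0],-1]

```text
clock: 5.92
position: [561.4, -200.0, 204.2]
ee_rot: [-3.11, -0.429, 0.01]
wrist_force: [-6.8, 2.1, -7.2]
width: 0.352
```

```bash
python3 - <<'E'
from h import *
from bench import env
st(env,204.5,-.3)
E
```

```text
t 5.92 th -1.565 r 75.0 z 204.2 Frad -2.1 Ftan(ccw) -6.7 Fz -7.2 w 0.352
[-0.0175 -0.0044 -0.001 ]
[-0.0344 -0.0108 -0.0009]
[-0.0509 -0.0181 -0.0007]
[-0.0669 -0.0264 -0.0006]
[-0.0824 -0.0357 -0.0005]
```

Emit:
arm_command:
  commands:
    - [[0,0,0],[-0.0175,-0.0044,-0.0008],-1]
    - [[0,0,0],[-0.0344,-0.0108,-0.0008],-1]
    - [[0,0,0],[-0.051,-0.018,-0.0008],-1]
    - [[0,0,0],[-0.067,-0.0264,-0.0008],-1]
    - [[0,0,0],[-0.0824,-0.0357,-0.0008],-1]

```text
clock: 6.55
position: [538.3, -196.4, 204.3]
ee_rot: [-3.108, -0.429, 0.013]
wrist_force: [-6.0, 3.2, -7.5]
width: 0.355
```

```bash
python3 - <<'E'
from h import *
from bench import env
st(env,204.5,-.25,r=74.7)
a=env.snapshot("scene")
cv2.imwrite("pics/c4.png",cv2.resize(a["image"][150:270,240:440],None,fx=4,fy=4,interpolation=cv2.INTER_CUBIC))
E
```

```text
t 6.55 th -1.879 r 74.9 z 204.3 Frad -1.2 Ftan(ccw) -6.6 Fz -7.5 w 0.355
[-0.0119 -0.0091 -0.0006]
[-0.0237 -0.0183 -0.0005]
[-0.0351 -0.028  -0.0003]
[-0.0459 -0.0382 -0.0002]
[-0.0562 -0.049  -0.    ]
```

View pics/c4.png

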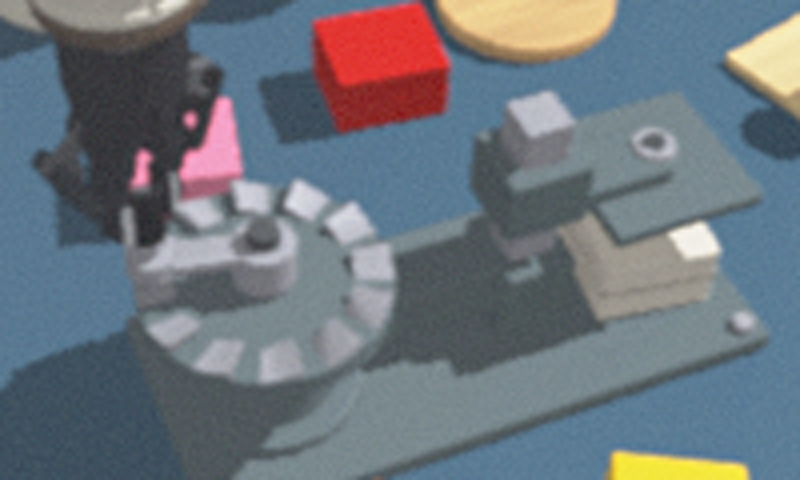

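The crop shows the head lower: the column cap stands up at (540,115) and the foot is hidden under the plate. The crank follows the gripper. I'll continue.

Emit:
arm_command:
  commands:
    - [[0,0,0],[-0.012,-0.009,0],-1]
    - [[0,0,0],[-0.0237,-0.0183,0],-1]
    - [[0,0,0],[-0.035,-0.028,0],-1]
    - [[0,0,0],[-0.046,-0.038,0],-1]
    - [[0,0,0],[-0.056,-0.049,0],-1]

```text
clock: 7.22
position: [520.4, -187.5, 204.4]
ee_rot: [-3.107, -0.43, 0.016]
wrist_force: [-5.1, 3.5, -7.7]
width: 0.361
```

```bash
python3 - <<'E'
from h import *
from bench import env
st(env,204.5,-.2,r=75)
E
```

```text
t 7.22 th -2.147 r 74.6 z 204.4 Frad -0.2 Ftan(ccw) -6.2 Fz -7.7 w 0.361
[-0.009  -0.0081 -0.0003]
[-0.0163 -0.0176 -0.0001]
[-0.0233 -0.0273  0.    ]
[-0.0299 -0.0374  0.0001]
[-0.0361 -0.0477  0.0003]
```

```bash
cat >> h.py <<'E'
def st2(env,dth=-0.08):
    st(env,204.5,dth,n=2,r=75)
E
python3 - <<'E'
from h import *
from bench import env
st2(env,-.12)
E
```

```text
t 7.22 th -2.147 r 74.6 z 204.4 Frad -0.2 Ftan(ccw) -6.2 Fz -7.7 w 0.361
[-0.0127 -0.0128 -0.0002]
[-0.0233 -0.0273  0.    ]
```

Emit:
arm_command:
  commands:
    - [[0,0,0],[-0.0055,-0.0045,0],-1]
    - [[0,0,0],[-0.0105,-0.0095,0],-1]
    - [[0,0,0],[-0.015,-0.015,0],-1]
    - [[0,0,0],[-0.015,-0.015,0],-1]

```text
clock: 7.72
position: [515.1, -184.1, 204.4]
ee_rot: [-3.105, -0.43, 0.018]
wrist_force: [-5.1, 5.6, -6.8]
width: 0.355
```

```bash
python3 - <<'E'
from h import *
from bench import env
st2(env,-.1)
E
```

```text
t 7.72 th -2.232 r 74.8 z 204.4 Frad -1.3 Ftan(ccw) -7.5 Fz -6.8 w 0.355
[-0.0092 -0.0118 -0.0004]
[-0.0172 -0.0245 -0.0002]
```

Emit:
arm_command:
  commands:
    - [[0,0,0],[-0.006,-0.008,0],-1]
    - [[0,0,0],[-0.012,-0.016,0],-1]
    - [[0,0,0],[-0.017,-0.024,0],-1]
    - [[0,0,0],[-0.017,-0.024,0],-1]

```text
clock: 8.22
position: [508.7, -178.5, 204.3]
ee_rot: [-3.102, -0.43, 0.02]
wrist_force: [-4.2, 6.3, -7.2]
width: 0.352
```

```bash
python3 - <<'E'
from h import *
from bench import env
st2(env,-.1)
E
```

```text
t 8.22 th -2.345 r 74.8 z 204.3 Frad -1.6 Ftan(ccw) -7.4 Fz -7.2 w 0.352
[-0.0079 -0.0127 -0.0005]
[-0.0144 -0.0263 -0.0003]
```

Emit:
arm_command:
  commands:
    - [[0,0,0],[-0.005,-0.0085,0],-1]
    - [[0,0,0],[-0.01,-0.017,0],-1]
    - [[0,0,0],[-0.0144,-0.0255,0],-1]
    - [[0,0,0],[-0.0144,-0.0255,0],-1]

```text
clock: 8.72
position: [503.0, -172.3, 204.4]
ee_rot: [-3.1, -0.431, 0.021]
wrist_force: [-2.8, 6.2, -7.2]
width: 0.354
```

```bash
python3 - <<'E'
from h import *
from bench import env
st2(env,-.1)
E
```

```text
t 8.72 th -2.457 r 74.8 z 204.4 Frad -1.7 Ftan(ccw) -6.6 Fz -7.2 w 0.354
[-0.0062 -0.0136 -0.0002]
[-0.0111 -0.0278  0.    ]
```

Emit:
arm_command:
  commands:
    - [[0,0,0],[-0.0035,-0.0075,0],-1]
    - [[0,0,0],[-0.007,-0.015,0],-1]
    - [[0,0,0],[-0.0095,-0.0225,0],-1]
    - [[0,0,0],[-0.0095,-0.0225,0],-1]

```text
clock: 9.22
position: [498.7, -166.5, 204.4]
ee_rot: [-3.098, -0.432, 0.022]
wrist_force: [-3.1, 7.1, -6.8]
width: 0.356
```

```bash
python3 - <<'E'
from h import *
from bench import env
st2(env,-.1)
a=env.snapshot("scene")
cv2.imwrite("pics/c5.png",cv2.resize(a["image"][160:240,340:440],None,fx=7,fy=7,interpolation=cv2.INTER_CUBIC))
E
```

```text
t 9.22 th -2.554 r 74.9 z 204.4 Frad -1.4 Ftan(ccw) -7.6 Fz -6.8 w 0.356
[-0.0048 -0.0142  0.0001]
[-0.0083 -0.0288  0.0003]
```

View pics/c5.png

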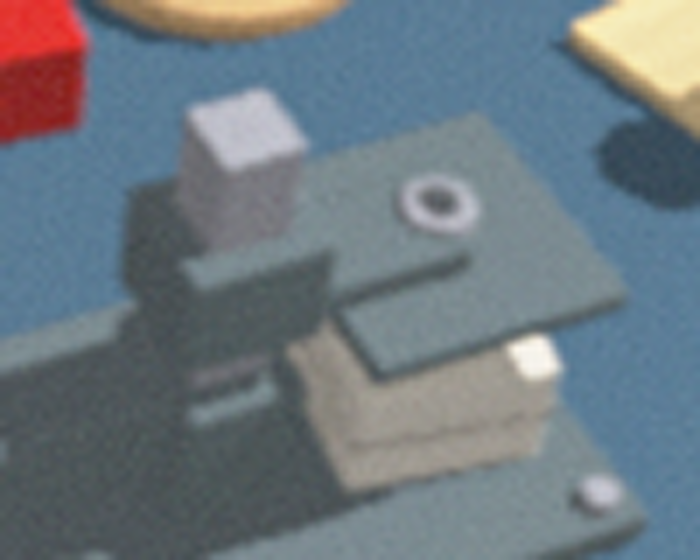

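The head is down about 37 mm: the ring hole moved from (455,137) to (440,203) in the crop. The load is still fully on the grip, so there's no contact yet.

Emit:
arm_command:
  commands:
    - [[0,0,0],[-0.0033,-0.0095,0],-1]
    - [[0,0,0],[-0.006,-0.019,0],-1]
    - [[0,0,0],[-0.0083,-0.0285,0],-1]
    - [[0,0,0],[-0.0083,-0.0285,0],-1]

```text
clock: 9.78
position: [494.5, -159.4, 204.6]
ee_rot: [-3.097, -0.432, 0.023]
wrist_force: [-1.9, 5.5, -7.9]
width: 0.356
```

```bash
python3 - <<'E'
from h import *
from bench import env
st2(env,-.1)
E
```

```text
t 9.78 th -2.664 r 74.9 z 204.6 Frad -0.9 Ftan(ccw) -5.7 Fz -7.9 w 0.356
[-0.0031 -0.0147  0.0007]
[-0.005  -0.0295  0.001 ]
```

Emit:
arm_command:
  commands:
    - [[0,0,0],[-0.0015,-0.007,0.0003],-1]
    - [[0,0,0],[-0.0023,-0.011,0.0003],-1]
    - [[0,0,0],[-0.0023,-0.011,0.0003],-1]

```text
clock: 10.15
position: [493.6, -157.7, 205.1]
ee_rot: [-3.099, -0.432, 0.021]
wrist_force: [3.7, -7.7, -6.9]
width: 0.355
```

```bash
python3 - <<'E'
from h import *
from bench import env
st2(env,-.1)
E
```

```text
t 10.15 th -2.690 r 74.9 z 205.1 Frad 0.1 Ftan(ccw) 8.5 Fz -6.9 w 0.355
[-0.0025 -0.0147  0.0026]
[-0.004  -0.0297  0.0028]
```

The tangential force reversed suddenly (+8.5 N). I'll look before going on.

```bash
python3 - <<'E'
from h import *
from bench import env
a=env.snapshot("scene");b=env.snapshot("top")
cv2.imwrite("pics/c6.png",cv2.resize(a["image"][130:260,230:430],None,fx=4,fy=4,interpolation=cv2.INTER_CUBIC))
cv2.imwrite("pics/t6.png",b["image"])
st2(env,.026)
E
```

```text
t 10.25 th -2.690 r 74.9 z 205.1 Frad 0.4 Ftan(ccw) 8.5 Fz -6.5 w 0.354
[0.0004 0.0039 0.0023]
[0.0012 0.0077 0.0022]
```

View pics/c6.png

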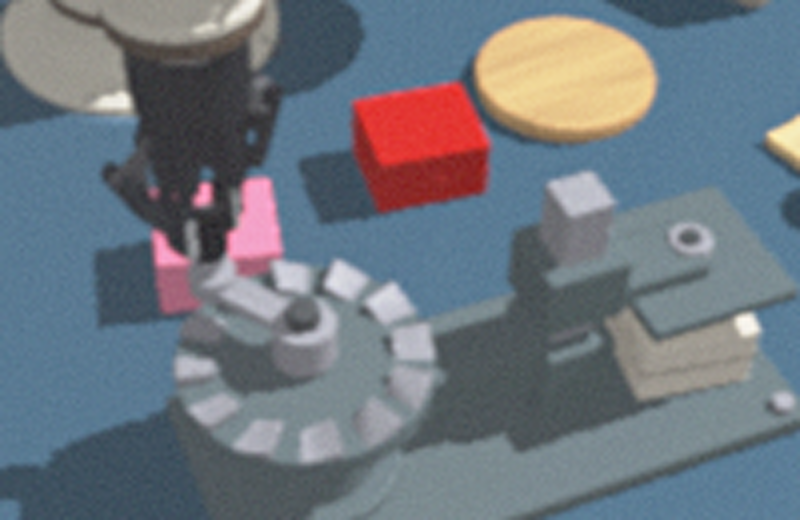

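View pics/t6.png

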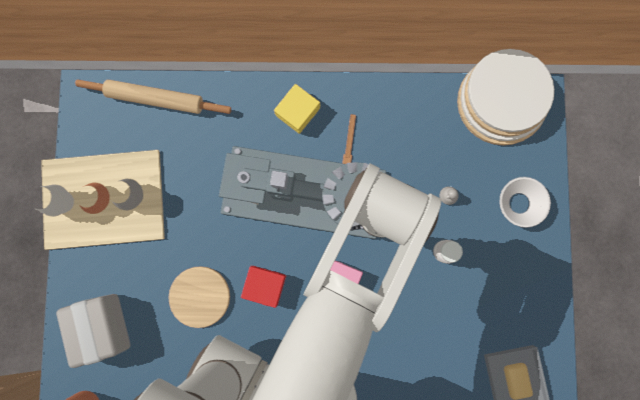

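Emit:
arm_command:
  commands:
    - [[0,0,0],[0.0004,0.003,0],-1]
    - [[0,0,0],[0.0006,0.004,0],-1]
    - [[0,0,0],[0.0006,0.004,0],-1]

```text
clock: 10.62
position: [494.0, -158.6, 205.1]
ee_rot: [-3.099, -0.432, 0.021]
wrist_force: [1.2, -1.1, -6.5]
width: 0.353
```

```bash
python3 - <<'E'
from h import *
from bench import env
st2(env,.01)
import pickle
t=pickle.load(open("top0.pkl","rb"));s=pickle.load(open("scene0.pkl","rb"))
p0=tri(t,(241,175),s,(340+455/7,160+137/7))
p1=tri(t,(243.5,177),s,(230+690/4,130+238/4));print(p0,p1)
E
```

```text
t 10.62 th -2.677 r 74.9 z 205.1 Frad -0.6 Ftan(ccw) 1.5 Fz -6.5 w 0.353
[0.     0.0016 0.0024]
[0.0003 0.003  0.0024]
[608.24687889 173.27446064 177.25004069] [608.49197732 172.78949451 138.03707321]
```

Emit:
arm_command:
  commands:
    - [[0,0,0],[0,0.001,-0.004],-1]
    - [[0,0,0],[0,0.001,-0.006],-1]
    - [[0,0,0],[0,0.001,-0.006],-1]

```text
clock: 11.0
position: [494.1, -158.8, 206.6]
ee_rot: [-3.099, -0.432, 0.021]
wrist_force: [0.6, 1.5, -7.7]
width: 0.352
```

```bash
python3 - <<'E'
from h import *
from bench import env
st2(env,.01)
E
```

```text
t 11.00 th -2.674 r 75.0 z 206.6 Frad -1.2 Ftan(ccw) -1.1 Fz -7.7 w 0.352
[0.0002 0.0016 0.0085]
[0.0005 0.0031 0.0085]
```

Emit:
arm_command:
  commands:
    - [[0,0,0],[0.0003,0.003,0.003],-1]
    - [[0,0,0],[0.0006,0.006,0.003],-1]
    - [[0,0,0],[0.0006,0.006,0.003],-1]

```text
clock: 11.38
position: [494.4, -159.6, 205.6]
ee_rot: [-3.097, -0.432, 0.022]
wrist_force: [-0.8, 7.5, -7.0]
width: 0.354
```

```bash
python3 - <<'E'
from h import *
from bench import env
st2(env,-.02)
E
```

```text
t 11.38 th -2.663 r 75.0 z 205.6 Frad -2.7 Ftan(ccw) -7.0 Fz -7.0 w 0.354
[-0.0004 -0.0029  0.0045]
[-0.001  -0.0058  0.0045]
```

Emit:
arm_command:
  commands:
    - [[0,0,0],[-0.0004,-0.0025,0],-1]
    - [[0,0,0],[-0.0006,-0.0037,0],-1]
    - [[0,0,0],[-0.0006,-0.0037,0],-1]

```text
clock: 11.75
position: [494.1, -158.8, 205.6]
ee_rot: [-3.097, -0.432, 0.022]
wrist_force: [1.0, 1.5, -6.7]
width: 0.357
```

```bash
python3 - <<'E'
from h import *
from bench import env
st2(env,-.02)
E
```

```text
t 11.75 th -2.674 r 75.0 z 205.6 Frad -1.6 Ftan(ccw) -0.9 Fz -6.7 w 0.357
[-0.0005 -0.0029  0.0046]
[-0.001  -0.0058  0.0046]
```

```bash
python3 - <<'E'
from h import *
from bench import env
a=env.snapshot("scene")
c=a["image"][185:235,365:430].astype(float);c=np.clip(c*1.6,0,255).astype(np.uint8)
c2=pickle.load(open("scene0.pkl","rb"))["image"][185:235,365:430];c2=np.clip(c2*1.6,0,255).astype(np.uint8)
cv2.imwrite("pics/c7.png",cv2.resize(np.vstack([c2,c]),None,fx=6,fy=6,interpolation=cv2.INTER_CUBIC))
E
```

```text
(no output)
```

View pics/c7.png

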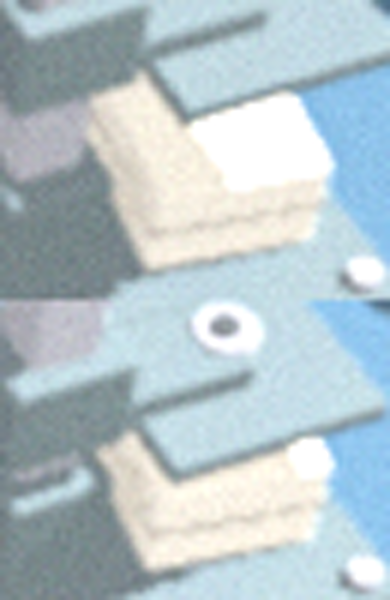

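```bash
python3 - <<'E'
from h import *
s=pickle.load(open("scene0.pkl","rb"))
t=pickle.load(open("top0.pkl","rb"))
# plate near corner in c/crop coordinates: bottom-left lower corner crop(188,120)/6 +(365,185)
print("near corner px",365+188/6,185+122/6)
# corner in top view? solve underside height: press axes
ux=np.array([np.cos(np.radians(-9)),np.sin(np.radians(-9))]);uy=np.array([-ux[1],ux[0]])
H=np.array([561,-125])+300*uy;print("head centre",H)
for zu in (150,155,160,165,170):
    print(zu,[proj(s,[*(H+60*i*ux+60*j*uy),zu]).round(1).tolist() for i,j in((1,-1),(1,1),(-1,-1))])
for z in (105,110,115,120,125):
    P=[proj(s,[*(H+30*(np.cos(a)*ux+np.sin(a)*uy)),z]) for a in np.linspace(0,6.28,60)]
    P=np.array(P);i=P[:,1].argmax();print(z,P[i],P[:,0].min())
E
```

```text
near corner px 396.3333333333333 205.33333333333334
head centre [607.93033951 171.30650218]
150 [[394.3, 206.4], [431.5, 195.0], [374.3, 178.6]]
155 [[394.5, 205.2], [431.9, 193.8], [374.4, 177.4]]
160 [[394.8, 203.9], [432.3, 192.5], [374.6, 176.1]]
165 [[395.1, 202.7], [432.6, 191.3], [374.8, 174.9]]
170 [[395.3, 201.4], [433.0, 190.0], [375.0, 173.6]]
105 [401.88057378 204.82043808] 389.72033020099377
110 [402.15534147 203.65315296] 389.950537628411
115 [402.43192132 202.47816936] 390.1822335304498
120 [402.71033129 201.29541086] 390.41543239019614
125 [402.99058963 200.10480003] 390.6501488792438
```

Force and geometry agree: 40 mm of drop implies a foot about 40 mm long, within range and hidden in the view as seen. The grip load is about -1 N, so the weight is on the mould. Next I lower the pawl gently.

Emit:
arm_command:
  commands:
    - [[0,0,0],[0,-0.0002,0.007],-1]
    - [[0,0,0],[0,-0.0002,0.014],-1]
    - [[0,0,0],[0,-0.0002,0.021],-1]

```text
clock: 12.18
position: [494.0, -158.8, 200.3]
ee_rot: [-3.097, -0.432, 0.022]
wrist_force: [1.5, 0.5, -6.2]
width: 0.358
```

```bash
python3 - <<'E'
from h import *
from bench import env
st2(env,-.02)
E
```

```text
t 12.18 th -2.675 r 75.0 z 200.3 Frad -1.6 Ftan(ccw) 0.3 Fz -6.2 w 0.358
[-0.0006 -0.0033 -0.0168]
[-0.0011 -0.0062 -0.0168]
```

Emit:
arm_command:
  commands:
    - [[0,0,0],[0,0,0.006],-1]
    - [[0,0,0],[0,0,0.012],-1]
    - [[0,0,0],[0,0,0.016],-1]

```text
clock: 12.55
position: [494.0, -158.8, 196.2]
ee_rot: [-3.098, -0.432, 0.022]
wrist_force: [1.2, 0.7, -4.6]
width: 0.352
```

```bash
python3 - <<'E'
from h import *
from bench import env
st2(env,-.02)
E
```

```text
t 12.55 th -2.675 r 75.0 z 196.2 Frad -1.4 Ftan(ccw) -0.1 Fz -4.6 w 0.352
[-0.0007 -0.0035 -0.033 ]
[-0.0013 -0.0065 -0.033 ]
```

Emit:
arm_command:
  commands:
    - [[0,0,0],[0,0,0.006],-1]
    - [[0,0,0],[0,0,0.012],-1]
    - [[0,0,0],[0,0,0.015],-1]

```text
clock: 12.92
position: [493.9, -158.7, 192.4]
ee_rot: [-3.098, -0.432, 0.022]
wrist_force: [2.2, 2.0, -5.5]
width: 0.352
```

```bash
python3 - <<'E'
from h import *
from bench import env
st2(env,-.02)
E
```

```text
t 12.93 th -2.676 r 75.1 z 192.4 Frad -2.8 Ftan(ccw) -0.8 Fz -5.5 w 0.352
[-0.0008 -0.0038 -0.0483]
[-0.0013 -0.0067 -0.0482]
```

Emit:
arm_command:
  commands:
    - [[0,0,0],[0,0,0.003],-1]
    - [[0,0,0],[0,0,0.003],1]
    - [[0,0,0],[0,0,0.003],1]
    - [[0,0,0],[0,0,0.003],1]
    - [[0,0,0],[0,0,0.003],1]

```text
clock: 13.55
position: [493.9, -158.7, 191.8]
ee_rot: [-3.098, -0.432, 0.021]
wrist_force: [-0.4, 0.5, 0.2]
width: 1.001
```

```bash
python3 - <<'E'
from h import *
from bench import env
st2(env,-.02)
a=env.snapshot("scene")
cv2.imwrite("pics/c8.png",cv2.resize(a["image"][130:260,230:430],None,fx=4,fy=4,interpolation=cv2.INTER_CUBIC))
E
```

```text
t 13.55 th -2.675 r 75.1 z 191.8 Frad 0.2 Ftan(ccw) -0.6 Fz 0.2 w 1.001
[-0.0009 -0.0038 -0.0508]
[-0.0014 -0.0067 -0.0507]
```

View pics/c8.png

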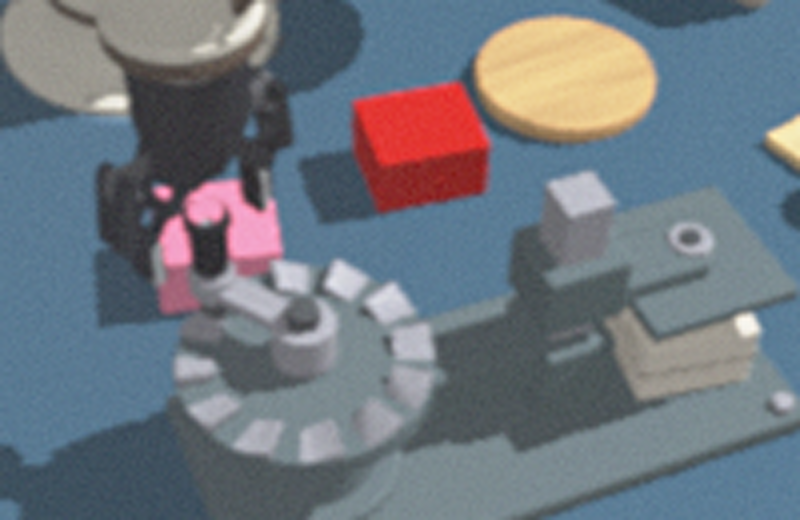

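The fingers are open and clear of the grip at (208,245); the crank and head are unchanged. I'll retreat straight up.

Emit:
arm_command:
  commands:
    - [[0,0,0],[0,0,-0.1],1]
    - [[0,0,0],[0,0,-0.25],1]
    - [[0,0,0],[0,0,-0.45],1]
    - [[0,0,0],[0,0,-0.5],1]

```text
clock: 14.1
position: [496.4, -160.5, 319.8]
ee_rot: [-3.1, -0.433, 0.016]
wrist_force: [-0.0, -0.5, 0.2]
width: 1.0
```

Emit:
arm_command:
  commands:
    - [[0,0,0],[-0.2,0.1,0],1]
    - [[0,0,0],[-0.4,0.2,0],1]
    - [[0,0,0],[-0.6,0.3,0],1]
    - [[0,0,0],[-0.7,0.35,0],1]
    - [[0,0,0],[-0.7,0.35,0],1]

```text
clock: 14.72
position: [350.8, -293.6, 319.7]
ee_rot: [-3.1, -0.428, 0.017]
wrist_force: [0.2, 1.1, 0.1]
width: 1.005
```

```bash
python3 - <<'E'
from h import *
from bench import env
s=env.read_state();print(s['clock'],s['position'],s['wrist_force'])
a=env.snapshot("scene");t=env.snapshot("top")
cv2.imwrite("pics/c9.png",cv2.resize(a["image"][130:260,230:430],None,fx=4,fy=4,interpolation=cv2.INTER_CUBIC))
cv2.imwrite("pics/t9.png",cv2.resize(t["image"][130:250,205:405],None,fx=4,fy=4,interpolation=cv2.INTER_CUBIC))
E
```

```text
14.725 [ 350.77488198 -293.55061821  319.67108229] [0.20377022 1.12946254 0.11791073]
```

View pics/c9.png

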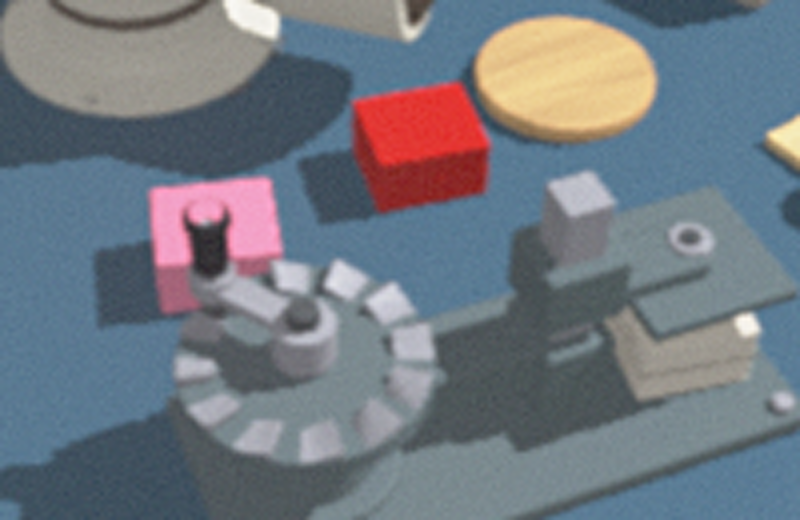

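View pics/t9.png

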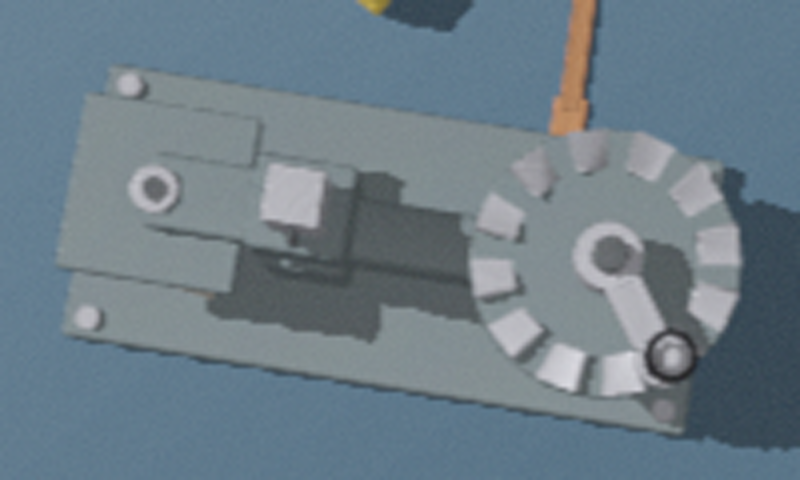

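```bash
python3 - <<'E'
from h import *
t=pickle.load(open("top0.pkl","rb"))
A=lambda P:np.degrees(np.arctan2(P[1]+125,P[0]-561))
print("teeth ct",[A(onz(t,305+x/6,140+y/6,144)).round(1) for x,y in((285,165),(370,172),(450,238),(478,305),(468,400),(415,465),(335,500),(248,490))])
print("teeth t9",[A(onz(t,205+x/4,130+y/4,144)).round(1) for x,y in((620,375),(565,368),(518,332),(712,300),(718,245),(695,188))])
g0=onz(t,305+440/6,140+168/6,231);g1=onz(t,205+671/4,130+355/4,231);print("grip",A(g0),A(g1),g1)
E
```

```text
teeth ct [np.float64(8.5), np.float64(-20.1), np.float64(-55.0), np.float64(-79.6), np.float64(-112.2), np.float64(-141.0), np.float64(-171.2), np.float64(158.8)]
teeth t9 [np.float64(-173.0), np.float64(158.9), np.float64(128.7), np.float64(-109.1), np.float64(-80.4), np.float64(-49.3)]
grip -38.459452265858175 -152.9277519666259 [ 495.94013786 -158.25305873  231.        ]
```

The final views show the crank at -153° (grip at top crop (671,355)). The next holding tooth is about 5.5° further on, so the load is not on a tooth. The head's ring hole is unmoved at scene crop (690,238), and the mould and bystanders are in place.

```bash
python3 - <<'E'
from bench import env
print(env.job_done())
E
```

```text
the job is handed in; nothing more can be done
None
```

I lifted the grip about 13 mm to free the pawl and let the crank back about 2.0 rad at 0.2–0.5 rad/s. The foot now rests on the mould, about 40 mm lower than it started. I then lowered the pawl into a gap between teeth, let go and retreated; it took about 15 s.

**Checks that agreed:**
- The sideways force at the grip was about 0 (-0.9 to +0.3 N) just before I let go, so the mould carries the weight.
- The next holding tooth was still about 5.5° away, so the crank is not hanging on it.
- The crank and head did not move on release. The mould and the things around it looked undisturbed in the last pictures.

**Checks that disagreed or could not be made:**
- **Pressed harder for a moment:** at first touch I briefly overshot to about +8.5 N at the grip. That is about 32 N extra on the mould, roughly 60–70 N in all by the stated ratio and below the 90 N limit. I backed off at once.
- **Load faded faster than stated:** the pull at the grip went from full to zero in about 1 mm of travel, where the task says 3 to 8 mm.
- **Contact not seen:** the plate hides the foot from both cameras, so the contact is inferred from force and geometry only.

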